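Set a boring tool in the presetting stand with its cutter facing the pointer

TASK

Take the orange dust cap off the presetting stand and stand it, knob up, on the round rubber mat. Then move the yellow-topped tool holder from the blue rack into the stand, lowering it through the three rings until its shoulder sits fully home on the lowest one, upright, with its cutter pointing straight at the red pointer. Do not knock the pointer, leave the other two holders and the oil can where they stand, and let go of everything.

Things in the scene. Friction and masses are not known exactly. Their poses are not given: they have to be found in the camera images.
- stand_seat (a point): Fixed presetting stand: base 120x120x12 mm, corner posts, three level 90x90x10 mm plates with round bores on one upright axis; plate tops 40, 65, 90 mm above the bench, bores 26, 40, 46 mm (lowest first). This point: on the axis, at the top of the lowest plate, where the shoulder seats. z up; x points from the axis to the red pointer, within 1 rad of towards the robot (-x of the world).
- pointer_tip (a point): Tip of the red pointer, on a dark post fixed to the stand (post and pointer stand 54 to 80 mm from the axis, 18 mm wide, 118 mm high above the bench). The tip is 54 mm from the stand's axis, 111 mm above the bench, and points at the axis.
- yellow_holder_grip (a point): Centre of the square grip of the tool holder to be moved: 30x30 mm, 58 mm high, steel with yellow top 12 mm. Loose, upright in the rack at any yaw, 0.26 to 0.47 kg. This point is on the axis, 29 mm below its top, 106 mm above the shoulder, 132 mm above its lower end. z up along the axis; x points to the cutter and is square to one pair of grip faces, y to the other.
- yellow_holder_cutter (a point): Brass tip of that holder's cutter bar, 47.5 mm from its axis. From its lower end the holder has: shank 22 mm dia., 26 mm long, end bevelled; flat shoulder; shank 34 mm dia., 65 mm; dark flange 50 mm dia., 12 mm, out of which the 10 mm high cutter bar sticks (tip 71 mm above the shoulder); square grip. Flange and bar lie wholly below the grip, all round which is free.
- blue_holder_grip (a point): Same point of a like holder with a blue top, which stays in the rack.
- green_holder_grip (a point): Same point of a like holder with a green top, which stays in the rack.
- rack: Blue rack, fixed: block 70 x 295 x 40 mm (with 10 mm low feet at its ends), origin at the centre of its underside, y along its length. Three 25 mm square holes at y = -100, 0 and +100 mm hold the three holders in any order; each holder's shoulder rests on the rack's top, 40 mm above the bench.
- cap_knob (a point): Orange dust cap, loose, 60 to 110 g, on the stand's top plate: disc 62 mm dia., 12 mm thick; spigot 36 mm dia., 8 mm high under it, loose in the bore; round upright knob 26 mm dia., 36 mm high on it. This point: on the axis at half the knob's height, 18 mm above the disc, 41 mm above the spigot's lower end. z up.
- mat: Round black rubber mat with a grey top, 110 mm dia., 4 mm thick, fixed on the bench; origin at the centre of its underside.
- oil_can: Red oil can with a thin spout, loose, 56 x 59 mm and 156 mm high, standing between rack and stand; origin at the centre of its underside. Stays where it is.
Things that resemble listed ones, but are neither listed nor needed, are in the scene too. Several things look just like the mat: the one meant starts nearest to the robot's base.

How it is judged:
On the way, in this order (a step that is already met when the one before it is completed fails the run):
1. the dust cap stands on the mat, knob up (horizontal distance between cap_knob and mat below 0.04 m and z of cap_knob in the frame of mat below 0.05 m and angle between cap_knob's own z axis and vertical below 0.15 rad), for 0.2 s.
2. the yellow-topped holder is fully home in the stand (horizontal distance between yellow_holder_grip and stand_seat below 0.01 m and z of yellow_holder_grip in the frame of stand_seat below 0.109 m), for 0.2 s.
At the end, for the whole second after the job is handed in: Cap knob up on the mat, within 40 mm of its centre. Yellow-topped holder in the stand: shoulder within 3 mm of the lowest plate, upright within 0.05 rad, axis within 6 mm, cutter towards the red pointer within 0.10 rad. Other holders and oil can where they stood, pointer not knocked (all of step 1 and horizontal distance between yellow_holder_grip and stand_seat below 0.006 m and z of yellow_holder_grip in the frame of stand_seat below 0.109 m and angle between yellow_holder_grip's own z axis and vertical below 0.05 rad and angle between the x axis of yellow_holder_grip and the x axis of stand_seat, either way round below 0.1 rad and horizontal distance between yellow_holder_cutter and pointer_tip below 0.03 m); the robot touches nothing.
It fails at once if the pointer is knocked (over 3 N from the yellow-topped holder, the cap or the fingers) (contact force between any of yellow_holder, cap, the fingers and pointer above 3 N).
It fails at once if another holder is moved by more than 20 mm (distance of any of blue_holder_grip, green_holder_grip from where it was at the start of the episode above 0.02 m).
It fails at once if the oil can is moved by more than 30 mm (distance of oil_can from where it was at the start of the episode above 0.03 m).
It also fails if it takes over 64 s, if anything falls off the work surface, if the arm or the gripper's body presses on something with over 40 N, if the wrist force passes 120 N, or if a joint passes its speed limit or range.

ROBOT

A 6-joint arm with a two-finger parallel gripper is mounted at the origin on the work surface; the furniture and walls round the work are solid. World frame = base frame: x ahead of the robot, y to its left, z up, the work surface at z = 0. Lengths are in m, angles in rad, forces in N, time in s.
With the tool pointing down it reaches from about 0.325 to 0.9 m from the base axis. Payload 6.1 kg.
Tool frame: the origin (TCP) lies midway between the tips of the shut fingers; the grasp point (between the pads) lies 19 mm behind it; x points along the fingers, y is the direction in which the jaws open and shut, and the axes are right-handed (so a half turn about x gives the same grasp; the last joint's range is limited). The gripper opens to 85 mm and grips with 20 to 120 N. Pads are 22 mm wide; open, the fingers measure 114 mm over their backs; the gripper's body (76 mm by 85 mm) begins 54 mm behind the grasp point. The pads swing forward as they close: fully open they stand 13 mm farther back than shut.
Start: joints at [1.204, 0.22, 1.526, -0, 1.395, -0.126], TCP at [0.149, 0.607, 0.231] pointing down, gripper open.
Joint ranges: [-2.98, 2.98], [-0.91, 2.08], [0.09, 2.57], [-1.24, 4.39], [0.2, 2.65], [-2.68, 2.68]. Speed limits (rad/s): [2.57, 2.57, 3.01, 3.14, 3.14, 3.14].

INTERFACE

Orientations are given as [roll, pitch, yaw] about the fixed x, y, z axes, in that order (R = Rz(yaw) Ry(pitch) Rx(roll)).
In Python, from plant import movep, move_l, set_joints, gripper_to, hold, inverse_kinematics, observe, get_image, get_calibration, Unreachable, job_done gives the robot as it stands. Calls block until the motion is done:
- movep(position, orientation): joint-space move of the TCP to a pose.
- move_l(position, feed=0.15, rotation=None, max_force=None): straight line of the TCP; rotation=None keeps the orientation; feed is the mean speed in m/s. With max_force (N) it stops when the force on the tool has changed by that much, and returns True; else False.
- set_joints(angles): joint-space move.
- gripper_to(opening, f_grip=None): finger opening in m; f_grip is the grip in N (None keeps the last); returns when the fingers have stopped.
- hold(seconds).
- inverse_kinematics(position, orientation): joint angles nearest the present ones, or None.
- observe(): the state.
- get_image(name): name is "side" or "top"; returns (picture, depth): 420x560x3 uint8, red, green, blue; 420x560 float32, m along the optical axis (not along the pixel's ray), 0 where there is no reading.
- get_calibration(name): a dict with "intrinsics" (3x3 intrinsics, pixels), "world_from_camera" (4x4, takes a point from camera to world coordinates). Camera axes: x right, y down, z forward; pixel columns grow to the right and rows downward; lengths in m; the calibration is good to about 2 mm. A picture is of the moment at which its call begins. get_calibration takes no time and is no camera call.
A pose or a line that the arm cannot do raises Unreachable and nothing moves.
- job_done(): hands the job in, once; it reports no verdict.
The state is a dict: "time_s": time; "q": joint angles; "joint_velocities": joint speeds; "joint_torque": joint torques, N m; "eef_pos": TCP position; "tcp_rot": TCP orientation; "ft_force": force on the tool from outside, world axes, zero at the start; "torque": the same for the moment, N m; "opening": finger opening in m.
Only numpy, scipy, OpenCV 4.12 (cv2) and the standard library are available. Lean on these libraries where they do the work, as an engineer would, in place of code of your own. Each camera call takes 0.05 s, during which the arm holds its last target.

## Working session

There is one attempt and no reset: what is moved stays moved. The work goes in short steps, each a Python script; the robot and the scene stay as the last script left them, time stands still between calls to the robot, and variables do not carry over. Pictures are saved under pics/ and viewed, and the job is handed in when it is done.

```bash
ls; mkdir -p pics; python3 - <<'E'
from plant import *
import cv2,numpy as np
for n in("side","top"):
    p,d=get_image(n); cv2.imwrite(f"pics/{n}0.png",p[:,:,::-1]); np.savez(f"{n}0.npz",p=p,d=d)
    c=get_calibration(n); print(n,np.round(c["intrinsics"],1).tolist(),np.round(c["world_from_camera"],3).tolist())
print(observe())
E
```

```text
pics
side [[396.4, 0.0, 269.2], [0.0, 396.4, 211.1], [0.0, 0.0, 1.0]] [[0.999, -0.021, 0.045, 0.492], [-0.049, -0.441, 0.896, -0.916], [0.001, -0.897, -0.442, 0.593], [0.0, 0.0, 0.0, 1.0]]
top [[493.3, 0.0, 278.1], [0.0, 493.3, 213.2], [0.0, 0.0, 1.0]] [[-0.018, -0.978, 0.209, 0.258], [-1.0, 0.018, -0.001, 0.069], [-0.003, -0.209, -0.978, 1.445], [0.0, 0.0, 0.0, 1.0]]
{'time_s': 0.1, 'q': array([ 1.20388214e+00,  2.21164829e-01,  1.52750493e+00,  1.78922183e-05,
        1.39466730e+00, -1.26134400e-01]), 'joint_velocities': array([ 0.00167894, -0.00437322, -0.00227319, -0.00087553,  0.00072491,
        0.00054792]), 'joint_torque': array([ 1.23129121e-03, -4.98248649e+01, -3.90548265e+01, -2.89531154e-04,
        5.70009011e-03,  1.42833048e-05]), 'eef_pos': array([0.14886207, 0.60646011, 0.23029338]), 'tcp_rot': array([-1.70702548,  1.56905183, -1.94780842]), 'ft_force': array([ 0.72702835, -0.11976806,  0.25207454]), 'torque': array([-0.04003185,  0.00176282,  0.02141139]), 'opening': 0.08531154821311251}
```

View pics/side0.png

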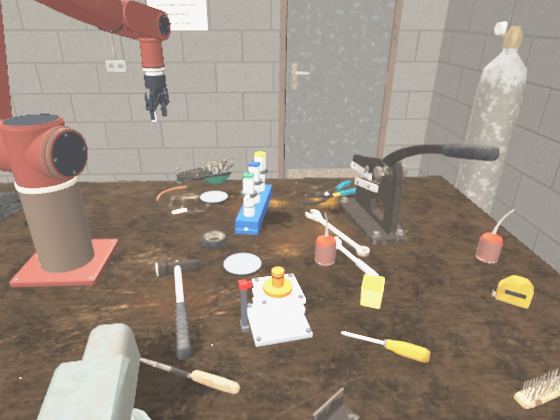

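View pics/top0.png

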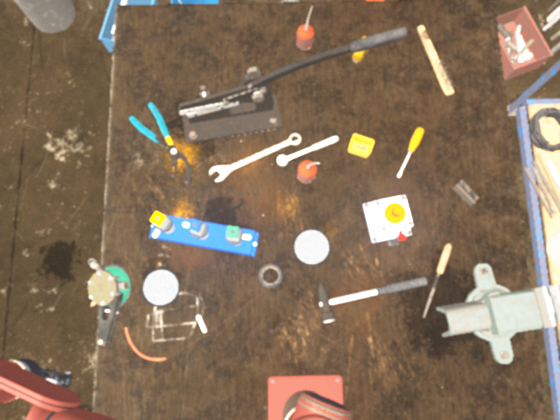

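The top view shows two mat-like discs, at (311,247) and (160,287), and the rack at (205,235) with the yellow holder at the left end (158,218). The stand is at (388,220) with the pointer at (402,238), and the oil can is at (307,172). A second can at (305,38) is a distractor. Next I measure these.

```bash
cat > h.py <<'E'
import numpy as np,cv2
from plant import *
def ray(n,u,v):
    c=get_calibration(n);K=c["intrinsics"];T=c["world_from_camera"]
    d=T[:3,:3]@np.array([(u-K[0,2])/K[0,0],(v-K[1,2])/K[1,1],1]);return T[:3,3],d
def onz(n,u,v,z):
    o,d=ray(n,u,v);return o+d*(z-o[2])/d[2]
def proj(n,P):
    c=get_calibration(n);K=c["intrinsics"];T=c["world_from_camera"]
    q=K@(T[:3,:3].T@(np.asarray(P)-T[:3,3]));return q[:2]/q[2]
def cloud(n,d):
    c=get_calibration(n);K=c["intrinsics"];T=c["world_from_camera"]
    v,u=np.mgrid[:d.shape[0],:d.shape[1]]
    X=np.stack([(u-K[0,2])/K[0,0]*d,(v-K[1,2])/K[1,1]*d,d],-1)
    return X@T[:3,:3].T+T[:3,3]
E
python3 - <<'E'
from h import *
A=np.load("top0.npz");B=np.load("side0.npz")
for nm,u,v,z in[("matA",311,247,.004),("matB",160,287,.004),("knob",396,212,.146),("yel",158,218,.195),("can",307,172,.05)]:
    P=onz("top",u,v,z);print(nm,P.round(3),np.hypot(*P[:2]).round(3),cloud("top",A["d"])[v,u].round(3))
def crop(p,x0,y0,x1,y1,f,s): cv2.imwrite(s,cv2.resize(p[y0:y1,x0:x1,::-1],None,fx=f,fy=f,interpolation=cv2.INTER_CUBIC))
crop(A["p"],140,190,270,290,6,"pics/t_rack.png");crop(A["p"],290,150,430,270,5,"pics/t_stand.png")
crop(B["p"],220,140,340,350,2.8,"pics/s_all.png")
E
```

```text
matA [ 0.462 -0.027  0.004] 0.463 [ 0.463 -0.028  0.   ]
matB [0.354 0.414 0.004] 0.544 [0.354 0.414 0.003]
knob [ 0.533 -0.25   0.146] 0.588 [ 0.534 -0.251  0.141]
yel [0.518 0.379 0.195] 0.642 [0.521 0.382 0.182]
can [ 0.678 -0.02   0.05 ] 0.679 [ 0.672 -0.018  0.073]
```

View pics/t_rack.png

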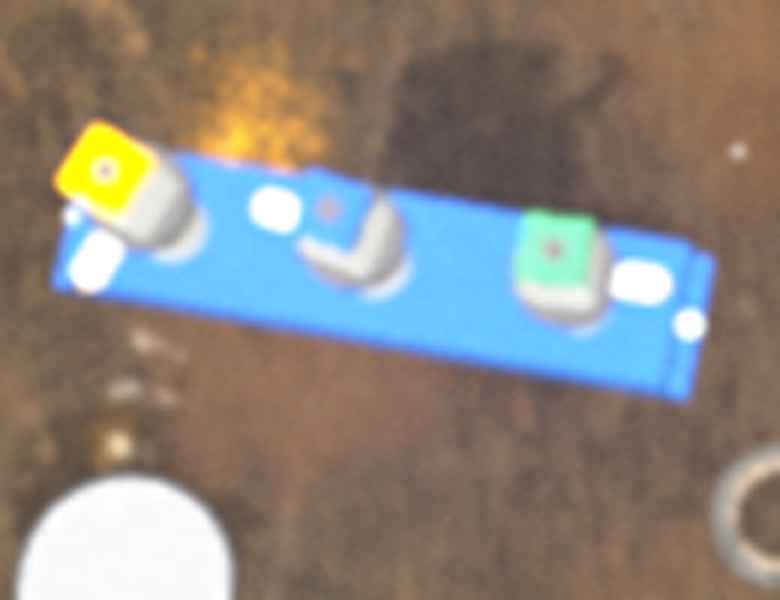

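View pics/t_stand.png

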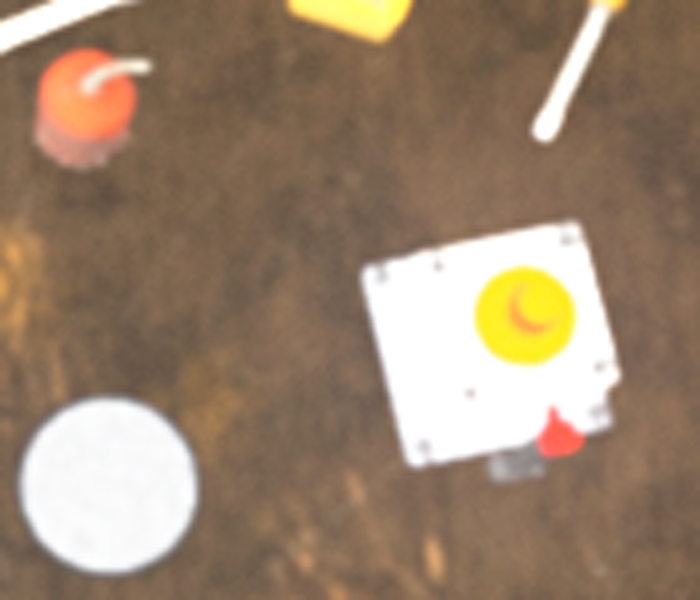

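View pics/s_all.png

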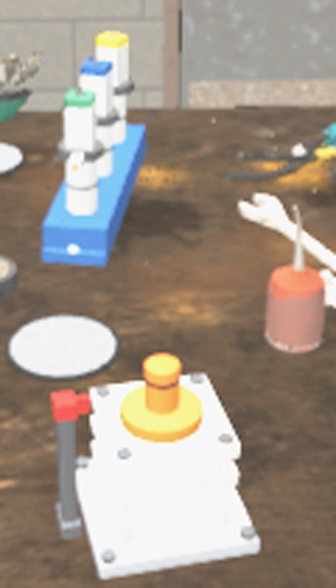

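```bash
python3 - <<'E'
from h import *
A=np.load("top0.npz");C=cloud("top",A["d"])
def at(cx,cy,x0=140,y0=190,f=6):
    u=x0+cx/f;v=y0+cy/f;return C[int(v),int(u)].round(3),A["p"][int(v),int(u)]
for nm,x,y in[("ovY",90,260),("ovB",275,210),("ovG",640,282),("rack",470,300),("yel",105,170),("screw",690,325)]:print(nm,at(x,y))
hsv=cv2.cvtColor(A["p"],cv2.COLOR_RGB2HSV)
def comp(m,box):
    k=np.zeros_like(m);x0,y0,x1,y1=box;k[y0:y1,x0:x1]=m[y0:y1,x0:x1]
    n,l,s,c=cv2.connectedComponentsWithStats(k);i=1+np.argmax(s[1:,4]);return (l==i).astype(np.uint8),s[i],c[i]
m=cv2.inRange(hsv,(20,120,150),(35,255,255));k,s,c=comp(m,(140,200,180,240))
ct=cv2.findContours(k,0,2)[0][0];r=cv2.minAreaRect(ct);print("yellow",s,c,r)
P=np.array([onz("top",*b,.175)[:2] for b in cv2.boxPoints(r)]);print(P.round(4),onz("top",*r[0],.175).round(4))
e=[P[(i+1)%4]-P[i] for i in range(4)];print([ (round(np.linalg.norm(x)*1000,1),round(np.degrees(np.arctan2(x[1],x[0])),1)) for x in e])
# depth map around yellow
for v in range(214,244,2):print(v,(C[v,148:180:2,2]*1000).astype(int))
E
```

```text
ovY (array([0.493, 0.405, 0.116]), array([255, 255, 255], dtype=uint8))
ovB (array([0.513, 0.323, 0.12 ]), array([255, 255, 255], dtype=uint8))
ovG (array([0.478, 0.157, 0.112]), array([255, 255, 255], dtype=uint8))
rack (array([0.482, 0.242, 0.043]), array([109, 200, 254], dtype=uint8))
yel (array([0.522, 0.386, 0.176]), array([221, 198, 193], dtype=uint8))
screw (array([0.472, 0.137, 0.02 ]), array([255, 255, 255], dtype=uint8))
yellow [150 211  15  14 134] [157.05223881 217.54477612] ((156.97059631347656, 217.88233947753906), (12.176399230957031, 13.205390930175781), 30.963754653930664)
[[0.5163 0.409 ]
 [0.5465 0.3921]
 [0.5291 0.3641]
 [0.4991 0.381 ]] [0.5227 0.3865 0.175 ]
[(np.float64(34.5), np.float64(-29.2)), (np.float64(33.0), np.float64(-121.8)), (np.float64(34.4), np.float64(150.6)), (np.float64(32.9), np.float64(58.3))]
214 [  0   2   0  -3 173 175 176 117 114   4   2   3   0   3  -2   2]
216 [  1   4   2 173 176 175 172 176 177 114 120  49  42   0   4   0]
218 [ -2   0 175 174 180 181 178 175 176 164 119 118  43  37  45  36]
220 [  2   1 176 181 178 180 177 178 170 154 137 123 110  36  40  39]
222 [  2  -2  -1 176 176 175 173 176 153 143 128 114 111  42  41  42]
224 [  3  -5  -2 112 175 174 175 161 151 136 117 117 116  39  36  39]
226 [  1  -5  17  37 118 124 169 154 136 123 122 116  77  47  37  44]
228 [  0   3  16  38 116 120 117 142 130 120 121 110  69  50  40  39]
230 [  3   2  45  44 113 123 117 117 116 121 114  73  54  42  41  41]
232 [  2  -4  38  40 118 118 113  36  39  58  63  57   1  46  40  37]
234 [ -4   9  35 115 120 119  40  38  38  43  44  41  35  40  36  37]
236 [  0  12  43 116 116  41  46  39  42  38  34  41  42  38  44  39]
238 [-3  1 11 28 28 37 44 39 37 37 45 44 39 38 44 37]
240 [-2  5  4  3  2 -3 -4  0  9 26 31 41 43 42 35 37]
242 [ 5  1  0 -2  2  0  6 -4  4  5 -1  4 -2 12 21 21]
```

```bash
python3 - <<'E'
from h import *
A=np.load("top0.npz");C=cloud("top",A["d"]);p=A["p"]
hsv=cv2.cvtColor(p,cv2.COLOR_RGB2HSV)
for v in range(192,248,2):print(v,(C[v,360:418:2,2]*1000).astype(int))
box=np.zeros(p.shape[:2],np.uint8);box[185:250,355:420]=1
m=((C[...,2]>.078)&(C[...,2]<.10)).astype(np.uint8)*box
# rect in world coordinates from plate top points
z=C[...,2];sel=box.astype(bool)&(z>.078)
pts=np.array([onz("top",u,v,.09)[:2]*1000 for v,u in zip(*np.where(sel&(hsv[...,1]<60)&(p.min(2)>150)))],np.float32)
r=cv2.minAreaRect(pts);print("plate",r,len(pts))
red=((hsv[...,0]<8)|(hsv[...,0]>172))&(hsv[...,1]>120)&(p[...,0]>100)&box.astype(bool)
vv,uu=np.where(red);R=np.array([onz("top",u,v,.116)[:2]*1000 for u,v in zip(uu,vv)]);print("red",R.mean(0),len(R));print(R.astype(int).tolist())
cap=cv2.inRange(hsv,(10,120,150),(35,255,255))*box
ys,xs=np.where(cap>0);print("cap",xs.mean(),ys.mean(),len(xs),onz("top",xs.mean(),ys.mean(),.102))
ct=max(cv2.findContours(cap,0,2)[0],key=cv2.contourArea);print(cv2.minEnclosingCircle(ct),cv2.fitEllipse(ct))
E
```

```text
192 [ 0  1  2 -3  4  1 -1  2 -6  1  4 -2  3 -1  2  0  0  0  2  2 -5  4  3  4
 -4  4 -1 -3  0]
194 [   0    0    0    0    1    0   -5   -2   -7 1445    3    1   -2   -1
    4    2   -3    2    1   -2    6    0   -2  -12   -1   -2    1    2
   -1]
196 [ 4  2  1 -4  5 -1 -1  0  1  4 -3 -2 -3  1  1 -2  6 -2 -5  0 91 90 92 -2
 -2  0  0 -3  1]
198 [   0    0    3   -4   -3    0   -2    0   -6   -2    3   -2   -4   -4
   -4   93   93   90   88   89   91   92   91 1445   -3   -5    0   -2
    1]
200 [-7 -1  6  0  3 -3  2  1  1  5 88 87 90 87 90 83 90 95 93 88 92 87 90 91
  3  0  2 -5  1]
202 [-3  0  1  1  0  0  7 80 94 88 88 90 89 97 93 92 96 87 92 92 88 91 91 93
 -3  2 -3 -3  1]
204 [ -1   0  12  19  16  13  58  75  88  94  85  87  88  88  86 101  99 101
 103 103 106  99  89  87  -1   1  -1   1   1]
206 [  1  -1   9  17  16  10  35  68  88  86  90  89  86  86  99 101 106 104
 134 136 136 104  90  87  -1  -1   2   1   1]
208 [ -2   3  10  10  11  14  41  63  94  89  86  91  89 105 100 105  97 138
 140 132 137 138 101  92  88   2   2   4  -1]
210 [  2   0  -4  14  16  16  37  65  84  81  90 
[... 2431 characters left out ...]
1], [471, -274], [469, -257], [469, -260], [469, -263], [469, -265], [469, -268], [469, -271], [469, -274], [469, -276], [469, -279], [466, -257], [466, -260], [466, -262], [466, -265], [466, -268], [466, -271], [466, -273], [466, -276], [466, -279], [464, -257], [463, -260], [463, -262], [463, -265], [463, -268], [463, -270], [463, -273], [463, -276], [463, -279], [461, -257], [461, -259], [461, -262], [461, -265], [461, -267], [461, -270], [460, -273]]
cap 394.5927152317881 212.8112582781457 302 [ 0.53996168 -0.25633751  0.102     ]
((394.5684814453125, 212.88356018066406), 9.862577438354492) ((394.5947265625, 212.7401885986328), (18.428600311279297, 19.248775482177734), 95.09307098388672)
```

```bash
python3 - <<'E'
from h import *
A=np.load("top0.npz");C=cloud("top",A["d"]);p=A["p"]
hsv=cv2.cvtColor(p,cv2.COLOR_RGB2HSV);z=C[...,2]
m=np.zeros(z.shape,np.uint8);m[190:235,368:416]=((z>.079)&(z<.15))[190:235,368:416]
redm=((hsv[...,0]<8)|(hsv[...,0]>172))&(hsv[...,1]>150)
m[228:][redm[228:]]=0
m=cv2.morphologyEx(m,cv2.MORPH_CLOSE,np.ones((3,3)));m=cv2.morphologyEx(m,cv2.MORPH_OPEN,np.ones((5,5)))
ct=max(cv2.findContours(m,0,cv2.CHAIN_APPROX_NONE)[0],key=cv2.contourArea).reshape(-1,2)
W=np.array([onz("top",u,v,.09)[:2]*1000 for u,v in ct],np.float32)
r=cv2.minAreaRect(W);print(r);c=W.mean(0);print(c)
from scipy.optimize import least_squares
def f(x):
    a=x[2];d=(W-x[:2])@np.array([[np.cos(a),-np.sin(a)],[np.sin(a),np.cos(a)]])
    return np.abs(d).max(1)-x[3]
s=least_squares(f,[r[0][0],r[0][1],.2,44],loss="soft_l1");print(s.x,np.degrees(s.x[2]),np.sqrt((s.fun**2).mean()))
v=p.copy();v[ct[:,1],ct[:,0]]=(255,0,255)
cv2.imwrite("pics/pl.png",cv2.resize(v[185:250,355:425,::-1],None,fx=8,fy=8,interpolation=0))
# red
tip=np.array([484,-263.5]);b=np.array([467,-268.]);print(np.degrees(np.arctan2(*(b-s.x[:2])[::-1])),np.hypot(*(b-s.x[:2])))
# mat
for bx in[(285,225,335,270)]:
    w=np.zeros(z.shape,np.uint8);x0,y0,x1,y1=bx;w[y0:y1,x0:x1]=(p.min(2)>140)[y0:y1,x0:x1]
    M=max(cv2.findContours(w,0,2)[0],key=cv2.contourArea);e=cv2.fitEllipse(M);print("mat",e,onz("top",*e[0],.004))
# can
w=np.zeros(z.shape,np.uint8);w[150:195,285:330]=(z>.02)[150:195,285:330]
print("can cloud",C[150:195,285:330][(z>.04)[150:195,285:330]&(z<.2)[150:195,285:330]].reshape(-1,3).mean(0))
E
```

```text
((539.6032104492188, -255.24136352539062), (92.46995544433594, 92.20787811279297), 10.425210952758789)
[ 540.19434 -255.27882]
[ 5.40426440e+02 -2.55185267e+02  1.70391642e-01  4.44502351e+01] 9.762721968820175 0.9179631533097264
-170.10017599703446 74.53629666342071
mat ((311.28009033203125, 246.6541290283203), (34.661346435546875, 35.15365982055664), 118.2447280883789) [ 0.46333643 -0.028152    0.004     ]
can cloud [ 0.67804173 -0.01981225  0.07050005]
```

View pics/pl.png

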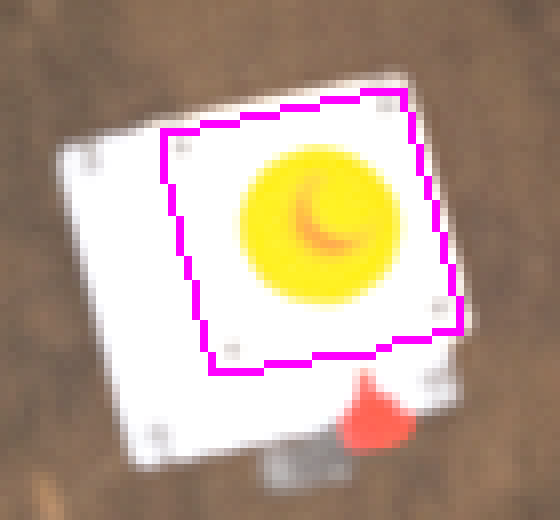

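The yellow holder's axis measures (0.522, 0.386) with its cutter at about 150°; its top is at z≈0.176 against the expected 0.175. The stand axis is (0.540, -0.255), with a fitted plate side of 89 mm against 90, and the pointer lies at -170°. Mat candidates are (311,247), 0.463 m from the base, and (160,287), 0.544 m. The first is nearer and is the one meant; its t_stand crop confirms a plain grey disc with a dark rim. Moving the cap first.

```bash
cat >> h.py <<'E'
def ori(a): return [0,np.pi/2,np.radians(a)-np.pi/2]
E
python3 - <<'E'
from h import *
q0=observe()["q"]
for a in (100,280,-80):
  for P in ([.540,-.255,.25],[.540,-.255,.107],[.463,-.028,.04]):
    q=inverse_kinematics(P,ori(a));print(a,P,None if q is None else np.round(q,2))
for a in (60,-120,100,-80,150,-30,190,10):
  for P in ([.522,.386,.127],[.522,.386,.341],[.540,-.255,.341]):
    q=inverse_kinematics(P,ori(a));print(a,P,None if q is None else np.round(q,2))
E
```

```text
100 [0.54, -0.255, 0.25] [-0.57  0.14  1.58  0.    1.42 -2.32]
100 [0.54, -0.255, 0.107] [-0.57  0.27  1.71  0.    1.16 -2.32]
100 [0.463, -0.028, 0.04] [-0.23  0.07  2.08  0.    0.98 -1.98]
280 [0.54, -0.255, 0.25] [-0.57  0.14  1.58 -0.    1.42  0.82]
280 [0.54, -0.255, 0.107] [-0.57  0.27  1.71 -0.    1.16  0.82]
280 [0.463, -0.028, 0.04] [-0.23  0.07  2.08 -0.    0.98  1.17]
-80 [0.54, -0.255, 0.25] [-0.57  0.14  1.58 -0.    1.42  0.82]
-80 [0.54, -0.255, 0.107] [-0.57  0.27  1.71 -0.    1.16  0.82]
-80 [0.463, -0.028, 0.04] [-0.23  0.07  2.08 -0.    0.98  1.17]
60 [0.522, 0.386, 0.127] [ 0.52  0.36  1.55 -0.    1.23 -0.53]
60 [0.522, 0.386, 0.341] [ 0.52  0.23  1.31 -0.    1.6  -0.53]
60 [0.54, -0.255, 0.341] [-0.57  0.11  1.45  0.    1.58 -1.62]
-120 [0.522, 0.386, 0.127] [0.52 0.36 1.55 0.   1.23 2.61]
-120 [0.522, 0.386, 0.341] [0.52 0.23 1.31 0.   1.6  2.61]
-120 [0.54, -0.255, 0.341] [-0.57  0.11  1.45  0.    1.58  1.52]
100 [0.522, 0.386, 0.127] [ 0.52  0.36  1.55 -0.    1.23 -1.23]
100 [0.522, 0.386, 0.341] [ 0.52  0.23  1.31 -0.    1.6  -1.23]
100 [0.54, -0.255, 0.341] [
[... 182 characters left out ...]
.57  0.11  1.45 -0.    1.58  0.82]
150 [0.522, 0.386, 0.127] [ 0.52  0.36  1.55  0.    1.23 -2.1 ]
150 [0.522, 0.386, 0.341] [ 0.52  0.23  1.31  0.    1.6  -2.1 ]
150 [0.54, -0.255, 0.341] None
-30 [0.522, 0.386, 0.127] [ 0.52  0.36  1.55 -0.    1.23  1.04]
-30 [0.522, 0.386, 0.341] [ 0.52  0.23  1.31 -0.    1.6   1.04]
-30 [0.54, -0.255, 0.341] [-0.57  0.11  1.45 -0.    1.58 -0.05]
190 [0.522, 0.386, 0.127] None
190 [0.522, 0.386, 0.341] None
190 [0.54, -0.255, 0.341] [-0.57  0.11  1.45  0.    1.58  2.39]
10 [0.522, 0.386, 0.127] [ 0.52  0.36  1.55 -0.    1.23  0.34]
10 [0.522, 0.386, 0.341] [ 0.52  0.23  1.31 -0.    1.6   0.34]
10 [0.54, -0.255, 0.341] [-0.57  0.11  1.45 -0.    1.58 -0.75]
```

```bash
python3 - <<'E'
from h import *
movep([.540,-.255,.25],ori(-80))
gripper_to(.06,40)
print(move_l([.540,-.255,.108],feed=.15,max_force=10))
print(gripper_to(.0,40),observe()["opening"],observe()["ft_force"])
move_l([.540,-.255,.20],feed=.12)
s=observe();print(s["opening"],s["eef_pos"],s["ft_force"],s["time_s"])
p,d=get_image("top");np.savez("top1.npz",p=p,d=d);p2,d2=get_image("side")
cv2.imwrite("pics/t1.png",cv2.resize(p[150:290,290:450,::-1],None,fx=4,fy=4));cv2.imwrite("pics/s1.png",cv2.resize(p2[180:350,200:350,::-1],None,fx=3.5,fy=3.5))
E
```

```text
False
False 0.024980082001643682 [-0.13593707 -0.08075145  5.8704005 ]
0.02455763079298187 [ 0.539395   -0.2546149   0.19883472] [-0.55876901  0.5599538  -0.61035291] 6.2083
```

View pics/s1.png

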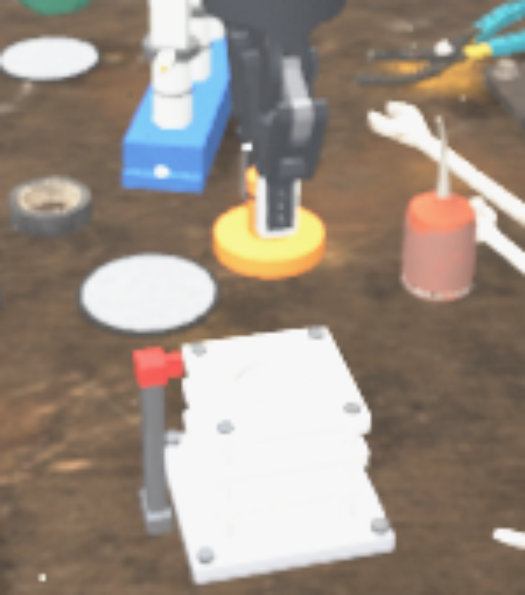

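The cap is held level at (265,240) in the crop. The stand is empty and the pointer untouched. Placing the cap on the mat.

```bash
python3 - <<'E'
from h import *
move_l([.463,-.028,.15],feed=.18)
move_l([.463,-.028,.045],feed=.12)
print(move_l([.463,-.028,.024],feed=.03,max_force=4),observe()["eef_pos"],observe()["ft_force"])
gripper_to(.06);
move_l([.463,-.028,.2],feed=.15)
print(observe()["time_s"])
movep([.50,.30,.35],ori(60))
p,d=get_image("top");np.savez("top2.npz",p=p,d=d);p2,d2=get_image("side");np.savez("side2.npz",p=p2,d=d2)
cv2.imwrite("pics/t2.png",cv2.resize(p[150:290,290:450,::-1],None,fx=4,fy=4));cv2.imwrite("pics/s2.png",cv2.resize(p2[180:350,200:350,::-1],None,fx=3.5,fy=3.5))
print(observe()["time_s"])
E
```

```text
True [ 0.46297933 -0.02799467  0.03071046] [1.27697546 0.32860125 0.04034223]
11.0583
12.75
```

View pics/s2.png

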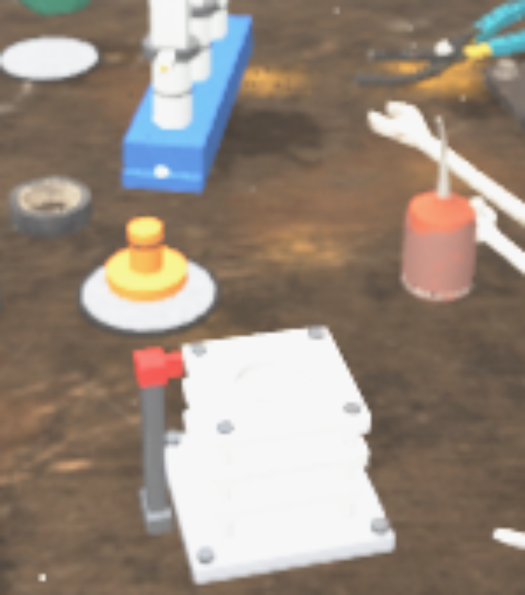

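View pics/t2.png

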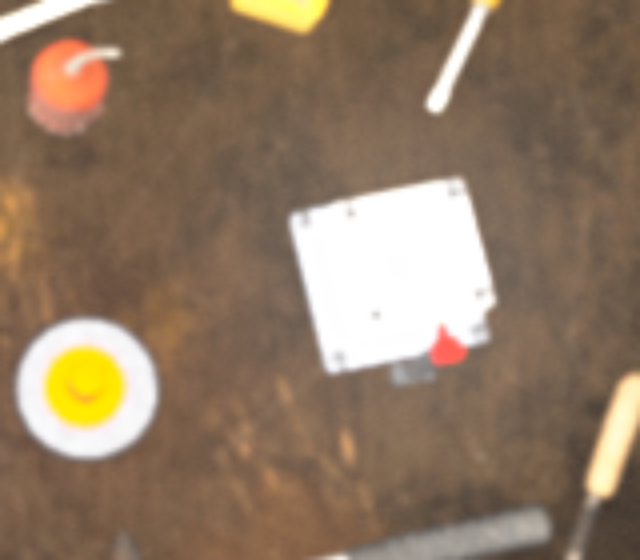

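```bash
python3 - <<'E'
from h import *
from scipy.optimize import least_squares
A=np.load("top2.npz");z=cloud("top",A["d"])[...,2]
B=np.load("side2.npz");zs=cloud("side",B["d"])
def fitplate(n,d,box,reset=None):
    z=cloud(n,d)[...,2];m=np.zeros(z.shape,np.uint8);x0,y0,x1,y1=box
    m[y0:y1,x0:x1]=((z>.082)&(z<.1))[y0:y1,x0:x1]
    m=cv2.morphologyEx(m,cv2.MORPH_OPEN,np.ones((3,3)))
    cs,h=cv2.findContours(m,cv2.RETR_CCOMP,cv2.CHAIN_APPROX_NONE)
    for c in cs:
        if cv2.contourArea(c)<40: continue
        W=np.array([onz(n,u,v,.09)[:2]*1000 for u,v in c.reshape(-1,2)],np.float32)
        r=cv2.minEnclosingCircle(W);print(n,"contour",cv2.contourArea(c),W.mean(0),cv2.minAreaRect(W),r)
    cv2.imwrite(f"pics/m_{n}.png",cv2.resize(m[y0:y1,x0:x1]*255,None,fx=6,fy=6,interpolation=0))
fitplate("top",A["d"],(365,190,418,236))
fitplate("side",B["d"],(240,265,320,325))
# yellow in side0: top mask
S=np.load("side0.npz");p=S["p"];hsv=cv2.cvtColor(p,cv2.COLOR_RGB2HSV)
m=np.zeros(p.shape[:2],np.uint8);m[145:175,245:275]=cv2.inRange(hsv,(20,100,120),(35,255,255))[145:175,245:275]
ys,xs=np.where(m>0);print("y side",xs.min(),xs.max(),ys.min(),ys.max());C=cloud("side",S["d"])
print(proj("side",[.5225,.386,.169]),xs.mean(),ys.mean(),proj("side",[.532,.386,.169]))
E
```

```text
top contour 947.0 [ 539.02313 -256.53387] ((540.4219970703125, -255.09071350097656), (90.80493927001953, 92.2078857421875), 10.42520523071289) ((539.5497436523438, -254.83453369140625), 63.017425537109375)
top contour 227.5 [ 538.8053  -257.54526] ((538.5813598632812, -255.82550048828125), (52.208473205566406, 46.45521545410156), 29.868141174316406) ((538.7905883789062, -257.8057861328125), 27.81100082397461)
side contour 1263.0 [ 542.2334 -262.815 ] ((542.3656616210938, -262.0197448730469), (91.69355773925781, 99.23420715332031), 9.911867141723633) ((542.4482421875, -261.34136962890625), 65.27729797363281)
side contour 215.5 [ 542.51587 -263.4274 ] ((541.9174194335938, -264.00665283203125), (42.2604866027832, 45.18419647216797), 27.105056762695312) ((542.3572998046875, -263.7185974121094), 23.19050407409668)
y side 254 265 152 156
[259.28729754 154.12123238] 259.3783783783784 154.13513513513513 [262.06464222 154.07997115]
```

View pics/m_side.png

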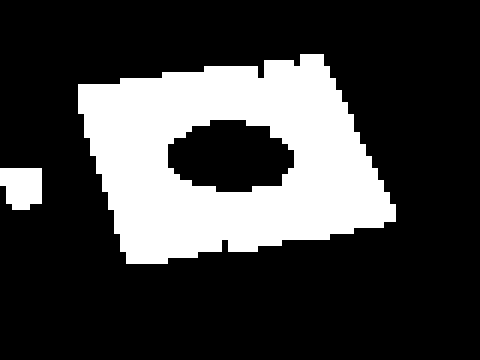

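View pics/m_top.png

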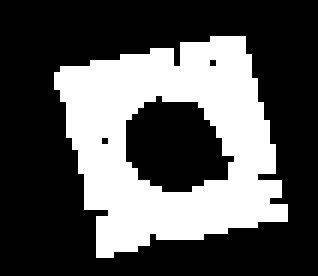

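```bash
python3 - <<'E'
from h import *
gripper_to(.06)
move_l([.5225,.3862,.25],feed=.25)
print(move_l([.5225,.3862,.128],feed=.12,max_force=10))
print(gripper_to(.0,60),observe()["opening"],observe()["ft_force"],observe()["torque"])
move_l([.5225,.3862,.341],feed=.12)
s=observe();print(s["opening"],s["eef_pos"],s["ft_force"],s["torque"],s["time_s"])
for n in("top","side"):
    p,d=get_image(n);np.savez(f"{n}3.npz",p=p,d=d)
    x0,y0,x1,y1=(110,160,270,290) if n=="top" else (200,60,340,250)
    cv2.imwrite(f"pics/{n}3.png",cv2.resize(p[y0:y1,x0:x1,::-1],None,fx=3.1 if n=="side" else 4,fy=3.1 if n=="side" else 4))
E
```

```text
False
False 0.029386121021338658 [-1.29034664 -1.18994387  5.33923664] [-0.20446553  0.20984478 -0.01315456]
0.02988557442821956 [0.52223498 0.38604499 0.33996665] [-0.18026088  0.32279161 -3.11374857] [ 0.00555937 -0.02281224 -0.01658503] 17.1167
```

View pics/top3.png

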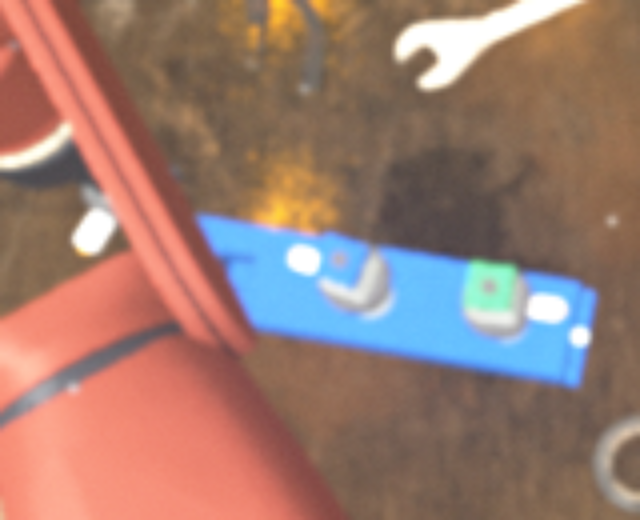

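View pics/side3.png

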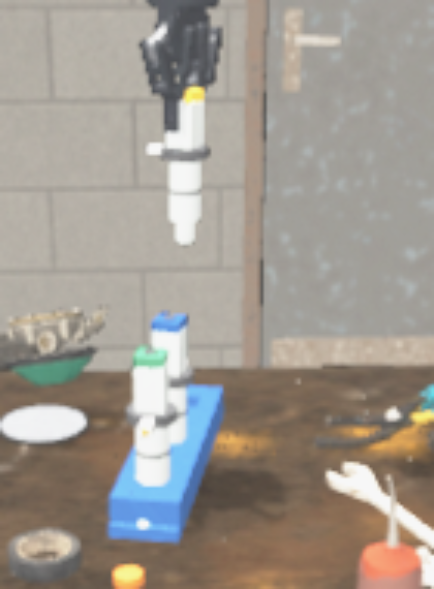

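Held at 30 mm opening, with the cutter sticking out toward the left and the neighbours undisturbed. Moving above the stand.

```bash
python3 - <<'E'
from h import *
X,Y=.5408,-.2562
move_l([X,Y,.341],feed=.2,rotation=ori(100))
move_l([X,Y,.245],feed=.15)
s=observe();print(s["opening"],s["eef_pos"],s["time_s"])
for n in("top","side"):
    p,d=get_image(n);np.savez(f"{n}4.npz",p=p,d=d)
    x0,y0,x1,y1=(330,150,470,270) if n=="top" else (210,150,350,350)
    f=5 if n=="top" else 3
    cv2.imwrite(f"pics/{n}4.png",cv2.resize(p[y0:y1,x0:x1,::-1],None,fx=f,fy=f))
E
```

```text
0.029339054532481416 [ 0.54136947 -0.2565089   0.24616294] 21.375
```

View pics/top4.png

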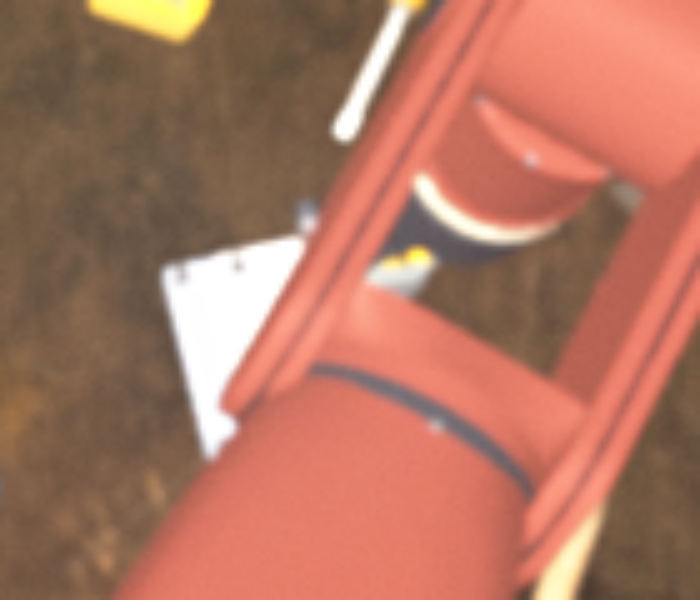

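View pics/side4.png

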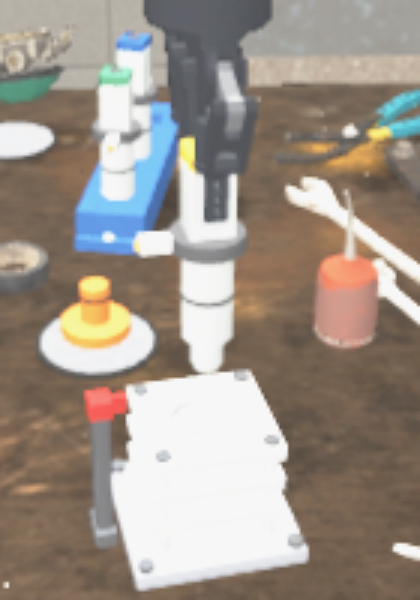

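```bash
python3 - <<'E'
from h import *
B=np.load("side4.npz");C=cloud("side",B["d"]);p=B["p"]
P0=np.array([.5414,-.2565])
X=[]
for v in range(236,268,2):
    r=C[v];ok=(np.hypot(r[:,0]-P0[0],r[:,1]-P0[1])<.05)&(r[:,2]>.10)&(r[:,2]<.25)
    us=np.where(ok)[0];us=us[(us>262)&(us<300)]
    if len(us)<5: continue
    u=(us.min()+us.max())/2;o,d=ray("side",u,v);t=(P0[1]-o[1])/d[1];Q=o+t*d
    print(v,us.min(),us.max(),"axis x,z",(Q*1000).round(1), "width mm",round((len(us))*t/396.4*1000,1),"front y",round(np.median(r[us[len(us)//2-2:len(us)//2+3],1])*1000,1))
for z in(.14,.16,.18,.2):print(z,proj("side",[.5414,-.2565,z]))
E
python3 - <<'E'
import sys;sys.path.insert(0,'.')
from h import *
B=np.load("side4.npz");cv2.imwrite("pics/s4z.png",cv2.resize(B["p"][195:280,250:315,::-1],None,fx=9,fy=7,interpolation=cv2.INTER_CUBIC))
E
```

```text
236 270 289 axis x,z [ 544.4 -256.5  214.2] width mm 38.4 front y -281.3
238 271 287 axis x,z [ 543.5 -256.5  209.8] width mm 32.7 front y -280.2
240 271 287 axis x,z [ 543.5 -256.5  205.3] width mm 32.8 front y -273.6
242 271 287 axis x,z [ 543.6 -256.5  200.8] width mm 32.9 front y -273.3
244 271 287 axis x,z [ 543.6 -256.5  196.3] width mm 33.0 front y -273.5
246 271 287 axis x,z [ 543.7 -256.5  191.8] width mm 33.0 front y -274.2
248 270 287 axis x,z [ 542.8 -256.5  187.3] width mm 35.1 front y -272.8
250 271 287 axis x,z [ 543.8 -256.5  182.7] width mm 33.2 front y -273.8
252 271 287 axis x,z [ 543.8 -256.5  178.1] width mm 33.3 front y -275.7
254 271 287 axis x,z [ 543.9 -256.5  173.5] width mm 33.4 front y -273.1
256 271 287 axis x,z [ 544.  -256.5  168.9] width mm 33.5 front y -273.9
258 271 287 axis x,z [ 544.  -256.5  164.2] width mm 33.6 front y -274.3
260 271 287 axis x,z [ 544.1 -256.5  159.5] width mm 33.7 front y -273.9
262 271 287 axis x,z [ 544.1 -256.5  154.8] width mm 31.8 front y -274.2
264 273 285 axis x,z [ 544.2 -256.5  150.1] width mm 25.9 front y -274.6
266 274 284 axis x,z [ 544.2 -256.5  145.3] width mm 22.0 front y -268.8
0.14 [277.55956061 268.24899547]
0.16 [277.66013011 259.82676237]
0.18 [277.76299081 251.21265247]
0.2 [277.86822189 242.40003318]
```

View pics/s4z.png

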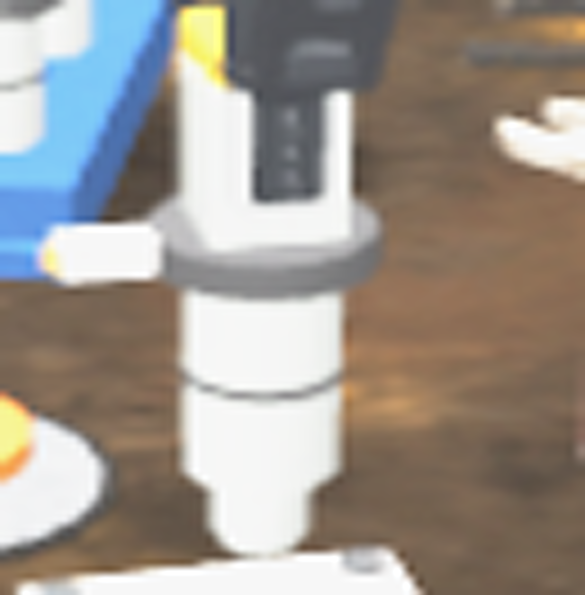

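Side-view axis: the holder reads x=543.8 mm and the stand 542.4 mm; in y it is about -257 against -257.5. I shift about -1.5 mm in x and lower with a force guard.

```bash
python3 - <<'E'
from h import *
X,Y=.5393,-.2566
move_l([X,Y,.24],feed=.05)
print(move_l([X,Y,.158],feed=.06,max_force=6))
hold(.2);s=observe();print(s["eef_pos"],s["ft_force"],s["torque"])
print(move_l([X,Y,.1255],feed=.02,max_force=6))
s=observe();print(s["opening"],s["eef_pos"],s["ft_force"],s["torque"],s["time_s"])
p,d=get_image("side");np.savez("side5.npz",p=p,d=d)
cv2.imwrite("pics/side5.png",cv2.resize(p[190:350,220:340,::-1],None,fx=3.7,fy=3.7))
E
```

```text
False
[ 0.5394454  -0.25668799  0.1583146 ] [-0.35124458  0.49186284 -3.29292222] [ 0.02780058 -0.04215702 -0.03711172]
True
0.02958514872323658 [ 0.5392422  -0.25664053  0.12896711] [-0.12487506  0.1710563   6.45932632] [0.11310614 0.12180167 0.03713704] 24.7583
```

View pics/side5.png

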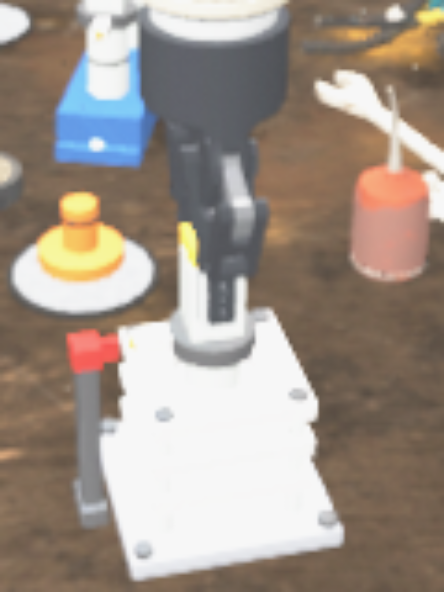

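Shoulder contact shows at TCP z=0.129, against about 0.127 expected. I press a little more, then release.

```bash
python3 - <<'E'
from h import *
s=observe();X,Y,_=.5393,-.2566,0
print(move_l([X,Y,.126],feed=.01,max_force=12)); s=observe();print(s["eef_pos"],s["ft_force"],s["torque"])
gripper_to(.045,20);hold(.2);print(observe()["ft_force"])
move_l([X,Y,.25],feed=.12)
movep([.42,.15,.35],ori(60))
print(observe()["time_s"])
for n in("top","side"):
    p,d=get_image(n);np.savez(f"{n}6.npz",p=p,d=d)
    x0,y0,x1,y1=(290,150,430,270) if n=="top" else (220,190,340,350)
    f=5 if n=="top" else 3.7
    cv2.imwrite(f"pics/{n}6.png",cv2.resize(p[y0:y1,x0:x1,::-1],None,fx=f,fy=f))
    C=cloud(n,d);hsv=cv2.cvtColor(p,cv2.COLOR_RGB2HSV)
    m=cv2.inRange(hsv,(20,100,120),(35,255,255))
    sel=(m>0)&(np.hypot(C[...,0]-.54,C[...,1]+.256)<.04)&(C[...,2]>.15)
    ys,xs=np.where(sel);print(n,len(xs),C[sel].mean(0),np.median(C[sel][:,2]))
    if n=="top":
        ct=max(cv2.findContours(sel.astype(np.uint8),0,2)[0],key=cv2.contourArea);r=cv2.minAreaRect(ct)
        P=np.array([onz("top",*b,.175)[:2] for b in cv2.boxPoints(r)]);print(P.mean(0));e=np.diff(P,axis=0);print(np.degrees(np.arctan2(e[:,1],e[:,0])),np.linalg.norm(e,axis=1))
E
```

```text
False
[ 0.54025658 -0.25738793  0.12872631] [-3.24613905  1.01256315 11.32254043] [0.44590632 0.76481782 0.06040834]
[-1.12108777 -0.44863708 -0.20558012]
28.425
top 95 [ 0.53861754 -0.2536179   0.1746381 ] 0.17482282180293152
[ 0.539029   -0.25381761]
[ -76.83766189 -170.28285553  103.10332475] [0.02662759 0.02787687 0.02650898]
side 88 [ 0.54178914 -0.267555    0.17232288] 0.1727999339173283
```

View pics/top6.png

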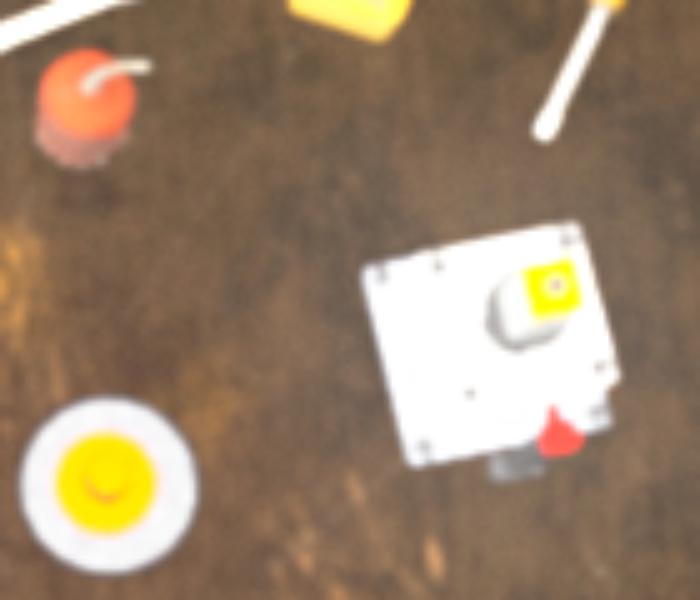

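View pics/side6.png

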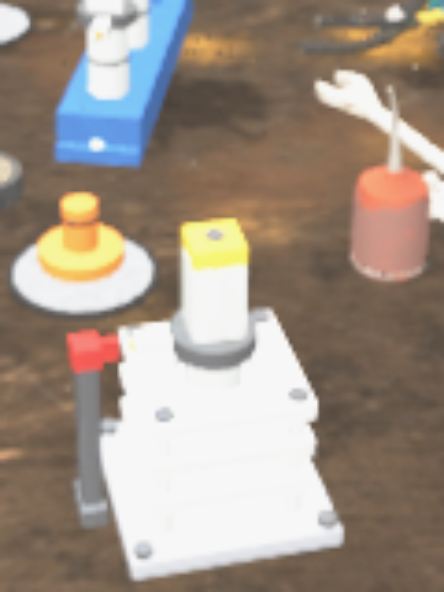

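```bash
python3 - <<'E'
from h import *
A=np.load("top6.npz");B=np.load("top0.npz");C=cloud("top",A["d"]);D=cloud("top",B["d"])
ax=np.array([.540,-.2555])
g=C[...,:2]-ax;r=np.hypot(g[...,0],g[...,1]);z=C[...,2]
ang=np.degrees(np.arctan2(g[...,1],g[...,0]))
s=(r>.029)&(r<.047)&(z>.104)&(z<.127)&(np.abs((ang+170+180)%360-180)<60)
print(s.sum(),C[s].mean(0),np.degrees(np.arctan2(*g[s].mean(0)[::-1])))
s=(z>.15)&(z<.2)&(r<.04);ct=max(cv2.findContours(s.astype(np.uint8),0,1)[0],key=cv2.contourArea)
top=(z>.168)&(z<.185)&(r<.04);W=np.array([onz("top",u,v,.175)[:2]*1000 for v,u in zip(*np.where(top))],np.float32);print(cv2.minAreaRect(W),W.mean(0))
for nm,b in[("blue",(180,215,215,240)),("green",(220,220,250,245)),("can",(290,150,325,190))]:
    x0,y0,x1,y1=b;print(nm,[X[y0:y1,x0:x1][(X[y0:y1,x0:x1,2]>.06)&(X[y0:y1,x0:x1,2]<.2)].mean(0).round(4) for X in(D,C)])
E
```

```text
32 [ 0.50303874 -0.26236806  0.11463174] -169.47348697523196
((539.3223876953125, -255.44024658203125), (30.588186264038086, 30.99287223815918), 9.681861877441406) [ 539.4441  -256.09995]
blue [array([0.4982, 0.2856, 0.1446]), array([0.515 , 0.3277, 0.1166])]
green [array([0.4772, 0.1825, 0.1467]), array([nan, nan, nan])]
can [array([ 0.6805, -0.0206,  0.0748]), array([ 0.6804, -0.0205,  0.0746])]<stdin>:11: RuntimeWarning: Mean of empty slice.
  ret = um.true_divide(
```

```bash
python3 - <<'E'
from h import *
movep([.36,-.12,.40],ori(60))
p,d=get_image("top");C=cloud("top",d);D=cloud("top",np.load("top0.npz")["d"])
for nm,b in[("blue",(180,215,215,240)),("green",(220,220,250,245))]:
    x0,y0,x1,y1=b;print(nm,[X[y0:y1,x0:x1][(X[y0:y1,x0:x1,2]>.06)&(X[y0:y1,x0:x1,2]<.2)].mean(0).round(4) for X in(D,C)])
hold(.3);s=observe();print(s["time_s"],s["ft_force"]);print(job_done())
E
```

```text
blue [array([0.4982, 0.2856, 0.1446]), array([0.4981, 0.2855, 0.1448])]
green [array([0.4772, 0.1825, 0.1467]), array([0.4771, 0.1824, 0.1473])]
29.9583 [-0.07887284  0.23906522 -0.31316386]
the job is handed in; nothing more can be done
None
```

The job is done and handed in at about 30 s of the 64 s allowed. The dust cap stands knob up near the centre of the mat nearest the base. The yellow-topped holder sits in the stand, with its cutter towards the red pointer.

Last checks:
- **Seated height:** the holder's top is at z = 0.1748 m, and 0.175 m is fully home.
- **Axis:** within about 1–1.5 mm of the plate's centre.
- **Cutter direction:** -169.5° measured, against -170.1° for the pointer.
- **Other objects:** the blue and green holders and the oil can are unmoved, to under 1 mm.
- **Release:** the gripper is open and clear, and the force on it was about 0.4 N at the end.

Some readings disagreed:
- **Camera offset:** the side and top cameras differed by about 2–3 mm on where the stand is. I aligned the holder to the stand within the side view, and it went in without jamming.
- **Contact height:** shoulder contact came about 2 mm higher on the tool than expected. The final height shows the holder seated, so I put that down to a small slip in the grip.
- **Yaw from the yellow top:** the colour edges alone gave about 1.5° more rotation. The depth outline (9.7°) and the cutter direction agree with the pointer.

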